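# Charge the tablet dispenser

### The job

Charge the amber tablet dispenser for the next vial: with the fingertips push its slide by the blue push head all the way in to the end stop, then let go so that it springs back and catches on its stop pin half-way. Let the stop pin drop by itself without touching its red knob. Leave the clear dispenser charged as it is, and do not shift, lift or knock over the vials, carton, bottle or spatula standing about.

Things in the scene. Friction and masses are not known exactly. Their poses are not given: they have to be found in the camera images.
- disp_amber: The dispenser to charge, amber hopper and lid, screwed down. Origin: on the counter, below its spout. Its x axis is the direction in which the slide is pushed in; z is up. Base 290 x 120 mm (x -120 to +170 mm), 12 mm thick. Slide channel 96 to 128 mm above the counter. Hopper x +7 to +103 mm, 96 mm wide, 241 mm high. In front of the push head it is open down to the counter but for loose things up to 80 mm high.
- head_amber (a point): Centre of the front face of the amber dispenser's blue push head: an upright plate 56 mm wide, 66 mm high (99 to 165 mm above the counter), 10 mm thick, on the slide's front end. With the slide out it is at x = -165, y = 0, z = 132 mm in the dispenser's frame; it moves with the slide. The face looks to the dispenser's -x.
- slide_amber (a joint): Travel of the amber dispenser's slide in m: 0 fully out (the start), 0.055 at the inner end stop, about 0.030 when it rests back against the dropped stop pin (charged). A spring always pushes it out, with about 5 N at 0, 8 N at 0.030, 11 N at 0.055; light friction and damping. Let go short of 0.030 it goes back to 0.
- pin_amber (a joint): Drop of the amber dispenser's sprung stop pin in m: 0 up, riding on the thick part of the slide; 0.008 fully dropped. It drops by itself once the slide has been pushed past 0.030, and then stops the slide's shoulder on the way back.
- knob_amber: Red knob on the amber dispenser's stop pin, 22 mm across, 13 mm high. Origin at the centre of its underside: x = -60, y = 0 mm in the dispenser's frame, 155 mm above the counter with the pin up, 147 mm with it dropped. The pin's bridge, 80 mm wide, stands below it. Not to be touched.
- disp_clear: A second dispenser of the same build and size, with a clear hopper and a white lid; it is charged already (slide half-way in, knob down). Origin and axes as on the amber one. Leave it alone.
- slide_clear (a joint): Travel of the clear dispenser's slide in m; it starts charged, at about 0.030.
- pin_clear (a joint): Drop of the clear dispenser's stop pin in m; it starts dropped, at 0.008.
- vial_amber: Open empty vial, 34 mm across, 66 mm high, standing loose on the amber dispenser's base plate below the spout. Origin at the centre of its underside. Bystander.
- vial_clear: The same kind of vial below the clear dispenser's spout. Bystander.
- vial_capped: Amber vial with a white cap, 42 mm across, 75 mm high, standing loose on the counter on the robot's side of the dispensers. Origin at the centre of its underside. Bystander.
- carton: White and green medicine carton, 55 x 95 x 45 mm, lying loose to the robot's right. Origin at the centre of its underside. Bystander.
- stock_bottle: White stock bottle, 64 mm across, 115 mm high, standing loose to the robot's right. Origin at the centre of its underside. Bystander.
- spatula: White counting spatula, 160 mm long and 8 mm high, lying loose on the blue counting tray to the robot's left. Bystander.

How it is judged:
On the way:
1. the amber dispenser's slide is pushed in to its end stop (value of joint slide_amber above 0.051 m), for 0.1 s.
At the end, for the whole second after the job is handed in: The amber dispenser's slide rests, released, against its dropped stop pin half-way (0.027 to 0.033 m of travel, pin dropped by more than 6 mm), the clear dispenser is still charged, and both vials still stand below their spouts (within 15 mm of their start) (value of joint slide_amber between 0.027 and 0.033 m and velocity of joint slide_amber between -0.005 and 0.005 m/s and value of joint each of pin_amber, pin_clear above 0.006 m and value of joint slide_clear between 0.026 and 0.034 m and distance of each of vial_amber, vial_clear from where it was at the start of the episode below 0.015 m); the robot touches nothing.
It fails at once if the red stop-pin knob of the amber dispenser is touched (contact force between any of the fingers, the arm and knob_amber above 0.5 N).
It fails at once if the amber dispenser is pushed with the arm or the gripper's body instead of the fingers (contact force between the arm and disp_amber above 5 N).
It fails at once if the clear dispenser's slide is moved or its stop pin lifted (value of joint slide_clear above 0.036 m or value of joint slide_clear below 0.025 m or value of joint pin_clear below 0.005 m).
It fails at once if a vial, the carton, the stock bottle or the spatula is moved, lifted or knocked over (by more than 15 mm) (distance of any of vial_amber, vial_clear, vial_capped, carton, stock_bottle, spatula from where it was at the start of the episode above 0.015 m).
It also fails if it takes over 32 s, if anything falls off the work surface, if the arm or the gripper's body presses on something with over 40 N, if the wrist force passes 120 N, or if a joint passes its speed limit or range.

### The arm

A 6-joint arm with a two-finger parallel gripper is mounted at the origin on the work surface. World frame = base frame: x ahead of the robot, y to its left, z up, the work surface at z = 0. Lengths are in m, angles in rad, forces in N, time in s.
With the tool pointing down it reaches from about 0.35 to 0.875 m from the base axis. Payload 15.5 kg.
Tool frame: the origin (TCP) lies midway between the tips of the shut fingers; the grasp point (between the pads) lies 19 mm behind it; z points along the fingers, x is the direction in which the jaws open and shut, and the axes are right-handed (so a half turn about z gives the same grasp; the last joint's range is limited). The gripper opens to 85 mm and grips with 20 to 120 N. Pads are 22 mm wide; open, the fingers measure 114 mm over their backs; the gripper's body (76 mm by 85 mm) begins 54 mm behind the grasp point. The pads swing forward as they close: fully open they stand 13 mm farther back than shut.
Start: joints at [1.224, 0.494, 1.345, -0, 1.302, -0.096], TCP at [0.155, 0.605, 0.231] pointing down, gripper open.
Joint ranges: [-2.91, 2.91], [-0.82, 2.16], [0.22, 2.67], [-1.22, 4.37], [0.12, 2.79], [-3.08, 3.08]. Speed limits (rad/s): [1.89, 1.89, 2.57, 3.01, 3.01, 3.01].

### API

Orientations are given as a 3x3 rotation matrix whose columns are the frame's x, y, z axes.
In Python, from cell import ctrl, capture, job gives the robot as it stands.
- The arm moves only by the tool carry_out, never from a script. Its argument "motion" is a list that holds one entry, the list of rows, each a list of 7 numbers: the turn, a rotation vector about the world's x, y, z in units of 6 degrees (1.0 is 6 degrees), then the shift along the world's x, y, z in units of 25 mm (1.0 is 25 mm), then the closure, from -1 (fully open) to 1 (shut). In form: [[[rx, ry, rz, tx, ty, tz, claw], ...]]. A call has 1 to 12 rows; each row is the pose to reach, as a shift and turn from the pose commanded when the call began; what a row does not reach only later rows make up. A row lasts 1/10 s, in which the tool goes at most 50 mm and 8.59 degrees, less where a joint would pass 70% of its speed; a pose out of reach is approached as far as the arm can. A call with a gripper value outside its range is refused whole. The fingers move at their own pace and stop on an object; "newtons" is the grip in N (left out, the last holds). Time passes only in rows, so rows that repeat a pose let the fingers close. It gives the time, the measured TCP pose, the force and the opening at its end, in the units of the state.
- ctrl.get_obs(): the state, without advancing time (a new reading comes with each control period).
- capture(name): name is "side" or "top" or "wrist"; returns a dict with "img" (384x512x3 uint8, red, green, blue), "intrinsics" (3x3 intrinsics, pixels), "D" ([k1, k2, p1, p2, k3] as OpenCV has them; the pictures are not rectified), "position" and "attitude" of the camera in the world. Camera axes: x right, y up, looking along -z (the intrinsics and any distortion apply to the point x, -y, -z); pixel columns grow to the right and rows downward; lengths in m; the calibration is good to about 2 mm. A picture is of the moment at which its call begins. There is no depth.
- job.sign_off(): hands the job in, once; it reports no verdict.
The state is a dict: "time_s": time; "joint_pos": joint angles; "joint_velocities": joint speeds; "effort": joint torques, N m; "eef_pos": TCP position; "tcp_rot": TCP orientation; "contact_force": force on the tool from outside, world axes, zero at the start; "torque": the same for the moment, N m; "gripper_width": finger opening in m.
Only numpy, scipy, OpenCV 4.12 (cv2) and the standard library are available. Lean on these libraries where they do the work, as an engineer would, in place of code of your own. Each camera call takes 0.05 s, during which the arm holds its last target. There are 200 camera calls.

## Working session

There is one attempt and no reset: what is moved stays moved. The work goes in short steps, Python scripts to look and compute and a tool call to move; the robot and the scene stay as the last step left them, time stands still between calls to the robot, and variables do not carry over. Pictures are saved under pics/ and viewed, about 8 in all and at most 12, crops included, and the job is handed in when it is done.

Besides the shell and the picture viewer there is one more tool, called after ">>>" by a JSON object that holds its "api" and its "payload", one argument or row to a line. carry_out: Moves the arm, as the interface text tells. Its arguments: {"type":"object","properties":{"motion":{"type":"array"},"newtons":{"type":"number"}},"required":["motion"]}

```bash
mkdir -p pics; ls
cat > h.py <<'E'
import numpy as np, cv2, pickle
def ray(c,uv):
    K=np.array(c["intrinsics"]);D=np.array(c["D"],float)
    p=cv2.undistortPoints(np.array([[uv]],float),K,D)[0,0]
    R=np.array(c["attitude"]); 
    d=R@np.array([p[0],-p[1],-1.0]); return np.array(c["position"]),d/np.linalg.norm(d)
def onz(c,uv,z):
    o,d=ray(c,uv); return o+d*(z-o[2])/d[2]
def cross(c1,u1,c2,u2):
    o1,d1=ray(c1,u1);o2,d2=ray(c2,u2)
    s=np.linalg.lstsq(np.c_[d1,-d2],o2-o1,rcond=None)[0]
    a=o1+s[0]*d1;b=o2+s[1]*d2; return (a+b)/2,np.linalg.norm(a-b)
E
python3 - <<'E'
from cell import ctrl,capture,job
import pickle,cv2,numpy as np
C={n:capture(n) for n in("side","top")}
pickle.dump(C,open("c0.pkl","wb"))
for n in C:
    print(n,C[n]["position"],np.round(C[n]["attitude"],3).tolist(),C[n]["D"]); cv2.imwrite(f"pics/{n}0.png",cv2.resize(C[n]["img"][:,:,::-1],(768,576)))
o=ctrl.get_obs();print(o["time_s"],o["eef_pos"],np.round(o["tcp_rot"],3).tolist())
E
```

```text
pics
side [0.40095103 0.62263558 0.91127651] [[-0.971, 0.187, -0.15], [-0.24, -0.757, 0.608], [0.0, 0.627, 0.779]] [-0.00996087  0.          0.          0.          0.        ]
top [ 3.80565788e-01 -1.35716090e-03  1.57145210e+00] [[-0.016, 0.995, -0.096], [-1.0, -0.017, -0.009], [-0.011, 0.096, 0.995]] [-0.10096136  0.          0.          0.          0.        ]
0.1 [0.15497748 0.60512358 0.230783  ] [[0.248, 0.969, -0.0], [0.969, -0.248, -0.001], [-0.001, -0.0, -1.0]]
```

View pics/top0.png

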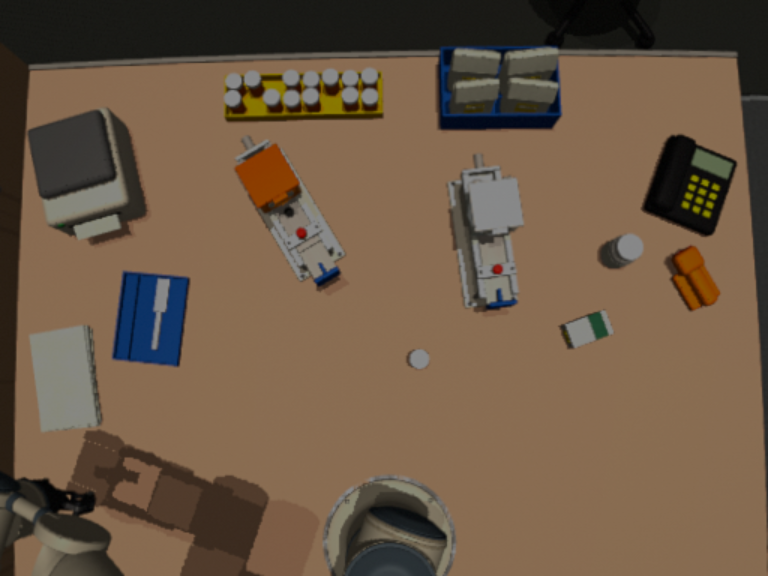

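View pics/side0.png

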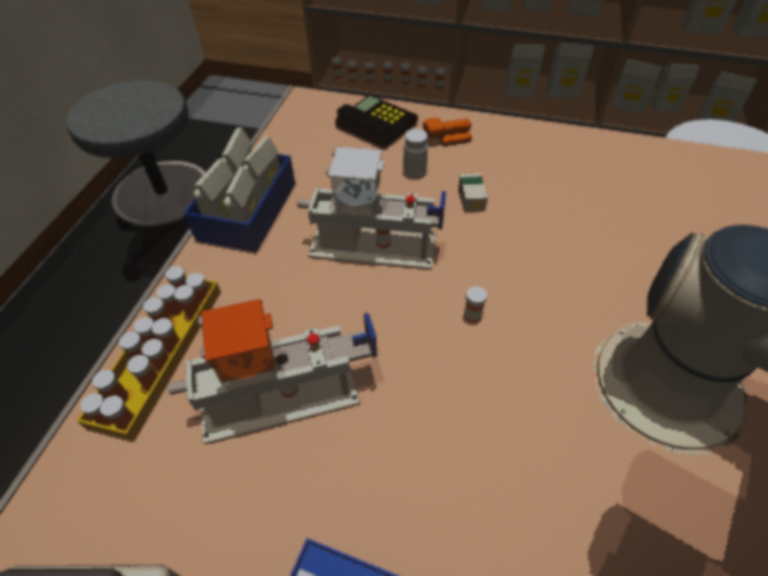

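Top view: the amber dispenser has its orange lid at about (267,176), red knob (301,233) and blue head (325,274). The clear one is to its right, and the capped vial is at (419,358). Next I measure the knob, lid and head.

```bash
cat > m.py <<'E'
import pickle,cv2,numpy as np
from h import *
C=pickle.load(open("c0.pkl","rb"))
def blobs(c,lo,hi,roi):
    hsv=cv2.cvtColor(c["img"],cv2.COLOR_RGB2HSV); m=np.zeros(hsv.shape[:2],np.uint8)
    x0,y0,x1,y1=[v*2//3 for v in roi]
    m[y0:y1,x0:x1]=cv2.inRange(hsv,lo,hi)[y0:y1,x0:x1]
    n,l,s,ce=cv2.connectedComponentsWithStats(m); i=1+np.argmax(s[1:,4])
    p=np.argwhere(l==i)[:,::-1].astype(np.float32)
    return ce[i],s[i,4],cv2.boxPoints(cv2.minAreaRect(p)),p
t,s=C["top"],C["side"]
R=((0,150,60),(6,255,255))
kt=blobs(t,*R,(290,222,315,243)); ks=blobs(s,*R,(302,330,325,350))
print("knob",kt[:2],ks[:2],cross(t,kt[0],s,ks[0]),onz(t,kt[0],.163))
O=((5,150,50),(15,255,255))
lt=blobs(t,*O,(225,135,310,220)); print("lid",lt[1],lt[2].tolist()); 
q=np.array([onz(t,p,.241) for p in lt[2]]);print(q.round(4).tolist(),q.mean(0))
B=((105,120,20),(130,255,255))
hb=blobs(t,*B,(305,255,350,290)); print("head top",hb[:2],hb[2].tolist(),[onz(t,p,.165).round(4).tolist() for p in hb[2]])
hs=blobs(s,*B,(355,305,385,365)); print("head side",hs[:2],hs[2].tolist(),cross(t,hb[0],s,hs[0]))
k=onz(t,kt[0],.163);
for nm,v in(("lid-knob",q.mean(0)-k),("knob-head",k-onz(t,hb[0],.145))):print(nm,v,np.degrees(np.arctan2(v[1],v[0])),np.hypot(v[0],v[1]))
W=((0,0,120),(179,60,255)); vt=blobs(t,*W,(400,340,440,380)); print("vial",vt[1],onz(t,vt[0],.075))
E
python3 m.py
```

```text
knob (array([200.45454545, 154.90909091]), np.int32(33)) (array([208.20930233, 225.81395349]), np.int32(43)) (array([0.65355157, 0.16969787, 0.16644889]), np.float64(0.003176130234470846)) [0.65263175 0.16976747 0.163     ]
lid 1141 [[154.97409057617188, 111.09845733642578], [183.20205688476562, 94.63213348388672], [202.42486572265625, 127.58550262451172], [174.1968994140625, 144.05181884765625]]
[[0.77, 0.293, 0.241], [0.8173, 0.2105, 0.241], [0.7175, 0.1544, 0.241], [0.6709, 0.2361, 0.241]] [0.74393799 0.22348407 0.241     ]
head top (array([217.44444444, 183.03030303]), np.int32(99)) [[209.50001525878906, 188.5], [212.0769500732422, 175.61538696289062], [225.7307891845703, 178.34616088867188], [223.1538543701172, 191.23077392578125]] [[0.5494, 0.1427, 0.165], [0.5883, 0.1347, 0.165], [0.5792, 0.0936, 0.165], [0.5404, 0.1017, 0.165]]
head side (array([246.16666667, 217.69444444]), np.int32(36)) [[242.5, 210.50001525878906], [244.60000610351562, 209.8000030517578], [249.30001831054688, 223.90000915527344], [247.20001220703125, 224.6000213623047]] (array([0.56756315, 0.11915385, 0.16181188]), np.float64(0.003330063870570959))
lid-knob [0.09130623 0.0537166  0.078     ] 30.468832049390574 0.10593536545400357
knob-head [0.08452525 0.04940004 0.018     ] 30.303773238207896 0.09790240821182862
vial 129 [ 0.39619383 -0.06820517  0.075     ]
```

>>> {"api": "carry_out", "payload": {
  "motion": [
    [[0,0,0.6,0.9,-1.3,0.4,1],[0,0,1.2,1.8,-2.6,0.8,1],[0,0,1.8,2.7,-3.9,0.8,1],[0,0,2.4,3.6,-5.2,0.8,1],[0,0,3.0,4.5,-6.5,0.8,1],[0,0,3.6,5.4,-7.8,0.8,1],[0,0,4.2,6.3,-9.1,0.8,1],[0,0,4.8,7.2,-10.4,0.8,1],[0,0,5.4,8.1,-11.7,0.8,1],[0,0,6.0,9.0,-13.0,0.8,1],[0,0,6.6,9.9,-14.3,0.8,1],[0,0,7.4,10.6,-15.5,0.8,1]]
  ]
}}

```text
time_s: 1.3
eef_pos: [0.421, 0.2163, 0.2512]
tcp_rot: [[-0.502, 0.865, 0.0], [0.865, 0.502, -0.0], [-0.0, -0.0, -1.0]]
contact_force: [-0.0, 0.8, 0.1]
gripper_width: -0.0003
```

>>> {"api": "carry_out", "payload": {
  "motion": [
    [[0.55,-0.95,0,0.6,-0.9,0,1],[1.1,-1.9,0,1.2,-1.8,0,1],[1.65,-2.85,0,1.8,-2.7,0,1],[2.2,-3.8,0,2.4,-3.6,0,1],[2.75,-4.75,0,3.0,-4.5,0,1],[3.33,-5.77,0,3.5,-5.2,-0.5,1],[3.33,-5.77,0,3.5,-5.2,-1.5,1],[3.33,-5.77,0,3.5,-5.2,-2.5,1],[3.33,-5.77,0,3.5,-5.2,-3.5,1],[3.33,-5.77,0,3.5,-5.2,-4.4,1],[3.33,-5.77,0,3.5,-5.2,-5.0,1],[3.33,-5.77,0,3.5,-5.2,-5.0,1]]
  ]
}}

```text
time_s: 2.5
eef_pos: [0.5298, 0.1111, 0.1923]
tcp_rot: [[-0.488, 0.711, 0.507], [0.873, 0.396, 0.286], [0.002, 0.582, -0.813]]
contact_force: [-0.0, -0.2, 0.4]
gripper_width: 0.0001
```

Run:
```python
from cell import ctrl,capture
import pickle,cv2,numpy as np
C={n:capture(n) for n in("side","top","wrist")}
pickle.dump(C,open("c1.pkl","wb"))
s=C["side"]["img"][170:330,110:370,::-1]; t=C["top"]["img"][90:250,120:380,::-1]
cv2.imwrite("pics/close1.png",np.vstack([cv2.resize(a,None,fx=1.8,fy=1.8,interpolation=cv2.INTER_CUBIC) for a in(s,t)]))
o=ctrl.get_obs();print(o["eef_pos"],o["joint_pos"],o["contact_force"])
```

```text
[0.52948352 0.11050385 0.19258732] [-0.12510394  0.30250401  2.08610152  1.0162368   0.41952428 -3.0820457 ] [-0.38493585  0.05593056 -0.75891868]
```

View pics/close1.png

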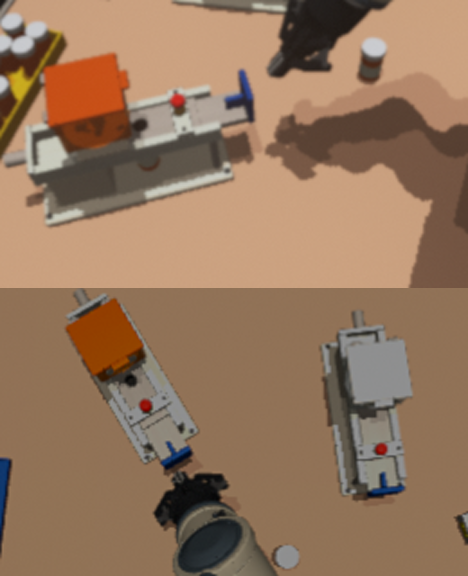

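The picture shows the fingers behind the blue head (at about (245,95) in the upper crop), with nothing touched. Joint 6 is at its limit, so I turn the tool back by half a turn.

>>> {"api": "carry_out", "payload": {
  "motion": [
    [[0.7,0.4,-1.1,-0.6,-0.5,0.3,1],[1.4,0.8,-2.2,-1.2,-1.0,0.3,1],[2.1,1.2,-3.3,-1.2,-1.0,0.3,1],[2.8,1.6,-4.4,-1.2,-1.0,0.3,1],[3.5,2.0,-5.5,-1.2,-1.0,0.3,1],[4.2,2.4,-6.6,-1.2,-1.0,0.3,1],[4.9,2.8,-7.7,-1.2,-1.0,0.3,1],[5.6,3.2,-8.8,-1.2,-1.0,0.3,1],[6.3,3.6,-9.9,-1.2,-1.0,0.3,1],[7.0,4.0,-11.0,-1.2,-1.0,0.3,1],[7.7,4.4,-12.1,-1.2,-1.0,0.3,1],[8.1,4.6,-13.0,-1.2,-1.0,0.3,1]]
  ]
}}

```text
time_s: 3.85
eef_pos: [0.4994, 0.0848, 0.2001]
tcp_rot: [[0.762, 0.406, 0.504], [0.295, -0.911, 0.287], [0.576, -0.07, -0.814]]
contact_force: [-0.8, -0.9, -0.0]
gripper_width: 0.0
```

```bash
cat > r.py <<'E'
from cell import ctrl
import numpy as np
from scipy.spatial.transform import Rotation as Ro
o=ctrl.get_obs();R0=np.array(o["tcp_rot"]);a=np.radians(30);tl=np.radians(40)
z=np.array([np.cos(a)*np.sin(tl),np.sin(a)*np.sin(tl),-np.cos(tl)]);x=np.array([.5,-.866,0])
R1=np.c_[x,np.cross(z,x),z]
print(o["time_s"],"rot units",(Ro.from_matrix(R1@R0.T).as_rotvec(degrees=True)/6).round(2),"shift to standoff",((np.array([.505,.084,.125])-o["eef_pos"])/.025).round(2),o["eef_pos"],np.round(o["joint_pos"],2),R0.round(3).tolist(),o["contact_force"])
E
python3 r.py
```

```text
3.85 rot units [  7.65   3.68 -10.9 ] shift to standoff [ 0.23 -0.03 -3.01] [0.49936804 0.08478159 0.20014285] [-0.22  0.25  2.14  1.02  0.47 -1.47] [[0.762, 0.406, 0.504], [0.295, -0.911, 0.287], [0.576, -0.07, -0.814]] [-0.83966292 -0.89827664 -0.00347102]
```

>>> {"api": "carry_out", "payload": {
  "motion": [
    [[0.76,0.37,-1.09,0,0,0,1],[1.53,0.74,-2.18,0,0,0,1],[2.3,1.1,-3.27,0,0,0,1],[3.06,1.47,-4.36,0,0,-0.5,1],[3.8,1.84,-5.45,0,0,-1.0,1],[4.6,2.2,-6.54,0,0,-1.5,1],[5.35,2.58,-7.63,0,0,-2.0,1],[6.1,2.94,-8.72,0,0,-2.5,1],[6.9,3.3,-9.8,0,0,-3.0,1],[7.65,3.68,-10.9,0,0,-3.0,1],[7.65,3.68,-10.9,0,0,-3.0,1]]
  ]
}}

```text
time_s: 4.95
eef_pos: [0.4993, 0.0851, 0.1247]
tcp_rot: [[0.502, -0.662, 0.556], [-0.865, -0.385, 0.322], [0.001, -0.643, -0.766]]
contact_force: [-1.2, -0.3, -0.1]
gripper_width: -0.0
```

```bash
python3 r.py
python3 - <<'E'
from cell import ctrl,capture
import pickle,cv2,numpy as np
C={n:capture(n) for n in("side","top","wrist")}
pickle.dump(C,open("c2.pkl","wb"))
s=C["side"]["img"][170:330,110:370,::-1]; t=C["top"]["img"][90:250,120:380,::-1]
cv2.imwrite("pics/close2.png",np.vstack([cv2.resize(a,None,fx=1.8,fy=1.8,interpolation=cv2.INTER_CUBIC) for a in(s,t)]))
E
```

```text
4.95 rot units [ 0.01  0.   -0.02] shift to standoff [ 0.23 -0.04  0.01] [0.49927979 0.08507303 0.1247181 ] [-0.26  0.49  2.29  1.89  0.5  -1.02] [[0.502, -0.662, 0.556], [-0.865, -0.385, 0.322], [0.001, -0.643, -0.766]] [-1.16269244 -0.28030247 -0.13916235]
```

View pics/close2.png

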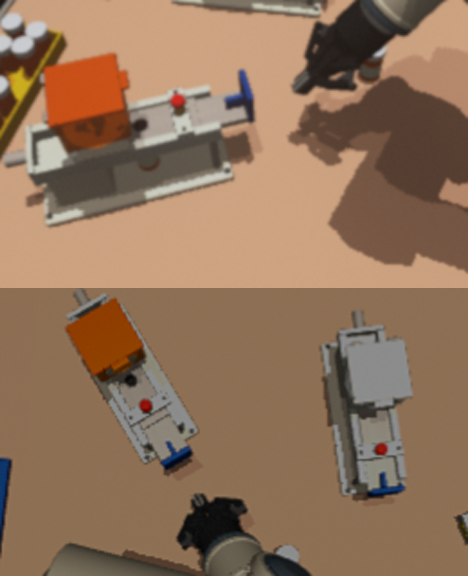

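Fingertips are on the head's line (about 3 mm left of it), level with the face and about 60 mm short. Now pushing, most of the way first.

>>> {"api": "carry_out", "payload": {
  "motion": [
    [[0,0,0,0.5,0.25,0,1],[0,0,0,1.0,0.5,0,1],[0,0,0,1.5,0.75,0,1],[0,0,0,1.9,0.95,0,1],[0,0,0,2.2,1.12,0,1],[0,0,0,2.4,1.23,0,1],[0,0,0,2.6,1.35,0,1],[0,0,0,2.8,1.46,0,1],[0,0,0,3.0,1.58,0,1],[0,0,0,3.2,1.69,0,1],[0,0,0,3.4,1.81,0,1],[0,0,0,3.6,1.92,0,1]]
  ]
}}

```text
time_s: 6.3
eef_pos: [0.5889, 0.1328, 0.1251]
tcp_rot: [[0.505, -0.66, 0.556], [-0.863, -0.39, 0.321], [0.005, -0.642, -0.767]]
contact_force: [-10.0, -5.4, 6.8]
gripper_width: -0.0003
```

```bash
python3 r.py
python3 - <<'E'
from cell import ctrl,capture
import pickle,cv2,numpy as np
C={n:capture(n) for n in("side","top")}
s=C["side"]["img"][170:330,110:370,::-1]; t=C["top"]["img"][90:250,120:380,::-1]
cv2.imwrite("pics/close3.png",np.vstack([cv2.resize(a,None,fx=1.8,fy=1.8,interpolation=cv2.INTER_CUBIC) for a in(s,t)]))
E
```

```text
6.3 rot units [ 0.05  0.02 -0.06] shift to standoff [-3.35 -1.95 -0.  ] [0.58886909 0.13283964 0.12505514] [-0.09  0.53  2.07  1.72  0.38 -0.66] [[0.505, -0.66, 0.556], [-0.863, -0.39, 0.321], [0.005, -0.642, -0.767]] [-10.04856615  -5.44695083   6.84357904]
```

View pics/close3.png

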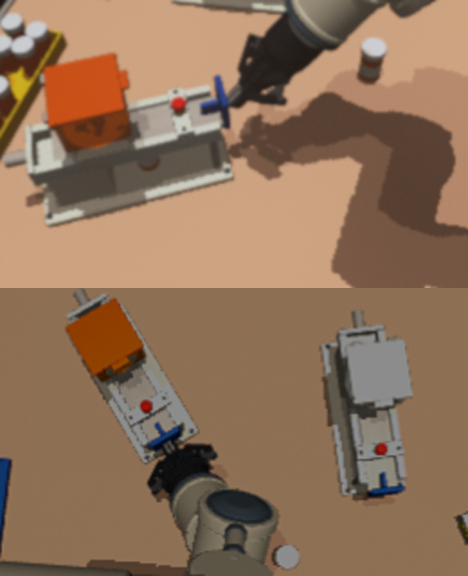

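The head is moving in, with the fingers centred and about 11 N along the push. I continue the last ~15 mm.

>>> {"api": "carry_out", "payload": {
  "motion": [
    [[0,0,0,0.12,0.07,0,1],[0,0,0,0.24,0.14,0,1],[0,0,0,0.36,0.21,0,1],[0,0,0,0.48,0.28,0,1],[0,0,0,0.48,0.28,0,1]]
  ]
}}

```text
time_s: 6.9
eef_pos: [0.6009, 0.1399, 0.125]
tcp_rot: [[0.505, -0.66, 0.556], [-0.863, -0.39, 0.321], [0.005, -0.642, -0.766]]
contact_force: [-7.7, -5.0, 5.9]
gripper_width: 0.0001
```

>>> {"api": "carry_out", "payload": {
  "motion": [
    [[0,0,0,0.07,0.04,0,1],[0,0,0,0.14,0.08,0,1],[0,0,0,0.14,0.08,0,1]]
  ]
}}

```text
time_s: 7.2
eef_pos: [0.6042, 0.1418, 0.125]
tcp_rot: [[0.505, -0.66, 0.556], [-0.863, -0.39, 0.321], [0.005, -0.642, -0.767]]
contact_force: [-8.6, -5.2, 6.3]
gripper_width: 0.0003
```

>>> {"api": "carry_out", "payload": {
  "motion": [
    [[0,0,0,0.07,0.04,0,1],[0,0,0,0.14,0.08,0,1],[0,0,0,0.14,0.08,0,1]]
  ]
}}

```text
time_s: 7.5
eef_pos: [0.605, 0.1424, 0.1245]
tcp_rot: [[0.504, -0.663, 0.554], [-0.864, -0.39, 0.319], [0.005, -0.639, -0.769]]
contact_force: [-41.7, -29.3, 32.7]
gripper_width: 0.0
```

The force jumped to about 51 N and the tip stopped moving, so this is the end stop. I hold briefly, then withdraw straight back.

>>> {"api": "carry_out", "payload": {
  "motion": [
    [[0,0,0,0,0,0,1],[0,0,0,0,0,0,1],[0,0,0,-0.35,-0.2,0,1],[0,0,0,-0.7,-0.4,0,1],[0,0,0,-1.2,-0.7,0,1],[0,0,0,-1.7,-1.0,0,1],[0,0,0,-2.2,-1.27,0,1],[0,0,0,-2.7,-1.56,0,1],[0,0,0,-3.2,-1.85,0,1],[0,0,0,-3.6,-2.08,0,1],[0,0,0,-3.6,-2.08,0,1]]
  ]
}}

```text
time_s: 8.6
eef_pos: [0.5175, 0.0915, 0.125]
tcp_rot: [[0.504, -0.66, 0.556], [-0.863, -0.389, 0.321], [0.004, -0.642, -0.766]]
contact_force: [0.3, 0.8, -0.3]
gripper_width: 0.0001
```

```bash
cat > chk.py <<'E'
from cell import ctrl,capture
import pickle,cv2,numpy as np
C={n:capture(n) for n in("side","top")}
pickle.dump(C,open("c3.pkl","wb"))
s=C["side"]["img"][110:270,110:370,::-1]; t=C["top"]["img"][90:250,120:380,::-1]
cv2.imwrite("pics/close4.png",np.vstack([cv2.resize(a,None,fx=1.8,fy=1.8,interpolation=cv2.INTER_CUBIC) for a in(s,t)]))
C0=pickle.load(open("c0.pkl","rb"))
import m
R=m.R;B=m.B
for n,r,b,Z in(("top",(290,222,315,243),(290,235,350,290),0),("side",(295,325,330,355),(330,290,385,365),0)):
    for c in (C0[n],C[n]): print(n,"knob",m.blobs(c,*R,r)[0].round(2),"head",m.blobs(c,*B,b)[0].round(2))
k=m.cross(C["top"],m.blobs(C["top"],*R,(290,222,315,243))[0],C["side"],m.blobs(C["side"],*R,(295,325,330,355))[0]);print("knob",k)
h=m.cross(C["top"],m.blobs(C["top"],*B,(290,235,350,290))[0],C["side"],m.blobs(C["side"],*B,(330,290,385,365))[0]);print("head",h)
print("head moved", np.linalg.norm((h[0]-np.array([.56756,.11915,.1618]))[:2]))
print("vial",m.onz(C["top"],m.blobs(C["top"],*m.W,(400,340,440,380))[0],.075),ctrl.get_obs()["contact_force"])
E
python3 chk.py | tail -8
```

```text
top knob [200.45 154.91] head [217.44 183.03]
top knob [200.63 155.37] head [212.51 175.  ]
side knob [208.21 225.81] head [246.17 217.69]
side knob [208.9  227.64] head [233.02 222.3 ]
knob (array([0.65310352, 0.1699733 , 0.15878679]), np.float64(0.002165366236711448))
head (array([0.59627528, 0.13524435, 0.15269868]), np.float64(0.008657489198172972))
head moved 0.032918015677332484
vial [ 0.36728511 -0.02971583  0.075     ] [ 1.09721447 -0.84100637 -0.57976152]
```

View pics/close4.png

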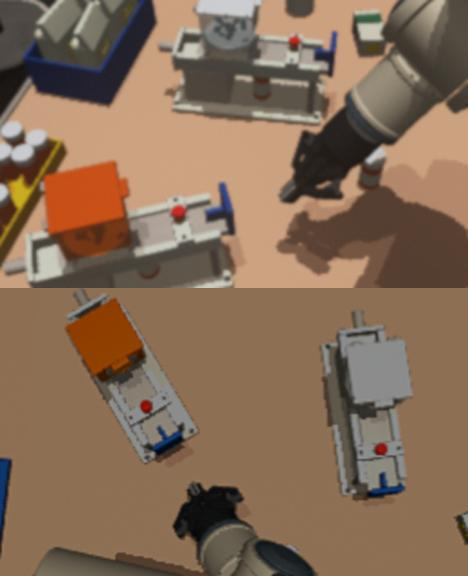

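The head rests about 33 mm in and the knob has dropped 7.7 mm, so the dispenser is charged. The arm hides the capped vial in the top view (that reading fell on the arm), so I lift straight up and check it.

>>> {"api": "carry_out", "payload": {
  "motion": [
    [[0,0,0,0,0,0.8,1],[0,0,0,0,0,1.6,1],[0,0,0,0,0,2.4,1],[0,0,0,0,0.6,3.2,1],[0,0,0,0,1.2,4.0,1],[0,0,0,0,1.8,4.5,1],[0,0,0,0,2.4,4.5,1],[0,0,0,0,2.8,4.5,1],[0,0,0,0,2.8,4.5,1]]
  ]
}}

```text
time_s: 9.6
eef_pos: [0.5187, 0.1635, 0.2379]
tcp_rot: [[0.506, -0.659, 0.557], [-0.863, -0.389, 0.323], [0.004, -0.644, -0.765]]
contact_force: [0.7, 0.3, -0.3]
gripper_width: -0.0001
```

```bash
python3 chk.py | tail -8
```

```text
top knob [200.45 154.91] head [217.44 183.03]
top knob [200.63 155.37] head [212.46 174.99]
side knob [208.21 225.81] head [246.17 217.69]
side knob [208.9  227.64] head [235.03 220.37]
knob (array([0.65310352, 0.1699733 , 0.15878679]), np.float64(0.002165366236711448))
head (array([0.59279525, 0.13415546, 0.16175207]), np.float64(0.004324587184597468))
head moved 0.02935952833002483
vial [ 0.39619383 -0.06820517  0.075     ] [ 0.10615791 -0.12868221 -0.28917947]
```

View pics/close4.png

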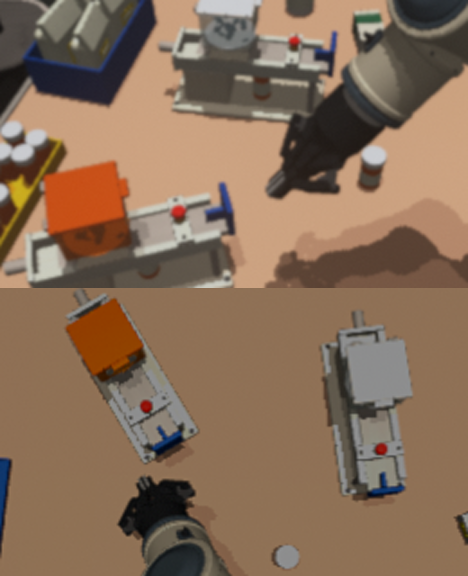

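The head is 29 mm in, the pin is down, and the capped vial reads exactly as at the start. Both dispensers and their vials look unchanged and nothing is touching, so I hand in.

```bash
python3 -c "
from cell import job
print(job.sign_off())"
```

```text
the job is handed in; nothing more can be done
None
```

The amber dispenser is charged, and I handed the job in at about 10 s of the 32 s. With the fingers shut and tilted, I pushed the blue head straight in until the force jumped to about 51 N at the end stop. I held there for 0.2 s and withdrew, and the slide sprang back onto its pin.

**Last checks**
- **Slide:** the head sits 29 mm in. An earlier check with a poorer view fit (9 mm mismatch) gave 33 mm.
- **Stop pin:** the knob is about 8 mm lower than at the start, and I did not touch it.
- **Contact:** the wrist force is about zero, with the gripper clear of the dispenser.
- **Capped vial:** it measures exactly where it started. One earlier reading disagreed because the arm was hiding the vial.
- **Checked only by eye:** the clear dispenser and the two vials under the spouts look unchanged.
- **Not checked at the end:** the carton, stock bottle and spatula. The arm made no contact near them.

On the way in, joint 6 reached its limit and stopped the first approach, so I turned the gripper half a turn and came in again.

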